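# Find the steel-cored block by feel and balance it on the bent-lamination former

### The job

One of the three look-alike plywood blocks on the sloping rack has a steel core: find it by its weight and lay it gently, the same face down as in the rack, its long side square across the middle of the curved former's crown so that it balances there level and still, let go of. Leave the two plain blocks lying in the bays they came from, and do not shift the other things on the bench.

Things in the scene. Friction and masses are not known exactly. Their poses are not given: they have to be found in the camera images.
- block_a: Plywood block 90 (own x) x 50 (own y) x 45 mm (own z), one of three look-alikes. Origin at the centre of its underside. It starts flat on the rack's slope, own x pointing up the slope away from the robot, lower end at the lip, in any of the three bays. Two of the blocks are plain, 150 to 260 g; one has a hidden steel core, 550 to 700 g.
- block_b: Plywood block 90 (own x) x 50 (own y) x 45 mm (own z), one of three look-alikes. Origin at the centre of its underside. It starts flat on the rack's slope, own x pointing up the slope away from the robot, lower end at the lip, in any of the three bays. Two of the blocks are plain, 150 to 260 g; one has a hidden steel core, 550 to 700 g.
- block_c: Plywood block 90 (own x) x 50 (own y) x 45 mm (own z), one of three look-alikes. Origin at the centre of its underside. It starts flat on the rack's slope, own x pointing up the slope away from the robot, lower end at the lip, in any of the three bays. Two of the blocks are plain, 150 to 260 g; one has a hidden steel core, 550 to 700 g.
- rack: Fixed plywood rack. Origin on the bench under mid-deck; own x points away from the robot. The deck, 350 mm wide in own y, slopes up at 35 degrees along own +x, its middle 75 mm above the bench. Three bays at own y = -110, 0, 110 mm, parted by strips 8 mm high; a lip 18 mm high along the lower edge stops the blocks from sliding.
- pipe (a point): Mid-point of a fixed 60 mm dust pipe that runs along own y, straight above mid-deck, its axis 320 mm above the bench. The hand cannot come straight down on the blocks: it comes from the robot's side, leaning as the blocks do. The pipe turns down to the bench at own y = -230 mm; a 16 mm post carries it at own y = +190 mm.
- former: Fixed wooden lamination former, origin under its middle on the bench: a round back of 100 mm radius about a level axis along own y, 200 mm long in y, 210 mm wide in x at the foot, 145 mm high at the crown; a bent veneer strip, part of it, covers the back.
- crown (a point): Middle of the former's crown (its highest line), 145 mm above the bench. Its z is up, its y runs along the crown, its x across it.
- glue: Bystander, loose: glue bottle, 52 mm diameter, 150 mm tall. Origin at the centre of its underside. 
- tape: Bystander, loose: tape measure lying flat, about 75 x 66 mm, 35 mm high. Origin at the centre of its underside. 
- screwdriver: Bystander, loose: screwdriver about 0.2 m long lying along own x on the bench between robot and rack, under 35 mm high.
- screws: Bystander, loose: jar of 60 mm diameter, 70 mm tall. Origin at the centre of its underside. 
- offcut: Bystander, loose: plywood offcut 120 x 60 x 18 mm. Origin at the centre of its underside. 
- wedge: Bystander, loose: hardwood packing piece 70 x 30 x 25 mm. Origin at the centre of its underside. 
Things that resemble listed ones, but are neither listed nor needed, are in the scene too. What is shaped like the block_b but blue or red is not meant.

How it is judged (in metres and radians):
At the end, for the whole second after the job is handed in: The steel-cored block (over 4 N on the former; a plain one bears under 3 N) rests, centre within 20 mm of the crown line and 40 mm of its middle, level within about 10 degrees, long side square across within 15 degrees, still; each plain block is within 30 mm of its start (((x of block_a in the frame of crown between -0.02 and 0.02 m and y of block_a in the frame of crown between -0.04 and 0.04 m and angle between block_a's own z axis and vertical below 0.17 rad and angle between the x axis of block_a and the x axis of crown, either way round below 0.26 rad and contact force between block_a and former above 4 N and linear speed of block_a below 0.02 m/s and angular speed of block_a below 0.2 rad/s and height (world z) of block_a above 0.138 m and distance of each of block_b, block_c from where it was at the start of the episode below 0.03 m) or (x of block_b in the frame of crown between -0.02 and 0.02 m and y of block_b in the frame of crown between -0.04 and 0.04 m and angle between block_b's own z axis and vertical below 0.17 rad and angle between the x axis of block_b and the x axis of crown, either way round below 0.26 rad and contact force between block_b and former above 4 N and linear speed of block_b below 0.02 m/s and angular speed of block_b below 0.2 rad/s and height (world z) of block_b above 0.138 m and distance of each of block_a, block_c from where it was at the start of the episode below 0.03 m) or (x of block_c in the frame of crown between -0.02 and 0.02 m and y of block_c in the frame of crown between -0.04 and 0.04 m and angle between block_c's own z axis and vertical below 0.17 rad and angle between the x axis of block_c and the x axis of crown, either way round below 0.26 rad and contact force between block_c and former above 4 N and linear speed of block_c below 0.02 m/s and angular speed of block_c below 0.2 rad/s and height (world z) of block_c above 0.138 m and distance of each of block_a, block_b from where it was at the start of the episode below 0.03 m))); the robot touches nothing.
It fails at once if a bystander was shifted by more than 30 mm (distance of any of glue, tape, screwdriver, screws, offcut, wedge from where it was at the start of the episode above 0.03 m).
It fails at once if a block was dropped or pressed hard on the former (over 50 N) (contact force between any of block_a, block_b, block_c and former above 50 N).
It also fails if it takes over 64 s, if anything falls off the work surface, if the arm or the gripper's body presses on something with over 40 N, if the wrist force passes 120 N, or if a joint passes its speed limit or range.

### The arm

A 6-joint arm with a two-finger parallel gripper is mounted at the origin on the work surface. World frame = base frame: x ahead of the robot, y to its left, z up, the work surface at z = 0. Lengths are in m, angles in degrees, forces in N, time in s.
With the tool pointing down it reaches from about 0.3 to 0.75 m from the base axis. Payload 8.5 kg.
Tool frame: the origin (TCP) lies midway between the tips of the shut fingers; the grasp point (between the pads) lies 19 mm behind it; z points along the fingers, y is the line along which they close (so a half turn about z gives the same grasp; the last joint's range is limited). The gripper opens to 85 mm and grips with 20 to 120 N. Pads are 22 mm wide; open, the fingers measure 114 mm over their backs; the gripper's body (76 mm by 85 mm) begins 54 mm behind the grasp point. The pads swing forward as they close: fully open they stand 13 mm farther back than shut.
Start: joints at [-76.851, 21.807, 74.336, -0, 83.858, -12.336], TCP at [0.237, -0.496, 0.231] pointing down, gripper open.
Joint ranges: [-178.18, 178.18], [-50.72, 133.34], [12.68, 142.11], [-81.47, 261.47], [9.98, 163.14], [-165.26, 165.26]. Speed limits (degrees/s): [136.94, 136.94, 180, 180, 180, 180].

### API

Orientations are given as a 3x3 rotation matrix whose columns are the frame's x, y, z axes.
In Python, from rig import observe, optics, order, spotter gives the robot as it stands.
- The arm moves only by the tool move_arm, never from a script. Its argument "series" is text: rows parted by semicolons, each of 5 numbers parted by spaces: the shift along the tool's x, y, z in cm, then the turn about the tool's z in degrees, then the opening, from -1 (shut) to 1 (fully open). A call has 1 to 8 rows; each row is the pose to reach, as a shift and turn from the pose commanded when the call began, along the tool's axes at that moment; what a row does not reach only later rows make up. A row lasts 1/8 s, in which the tool goes at most 62.5 mm and 10.7 degrees, less where a joint would pass 70% of its speed; a pose out of reach is approached as far as the arm can. A call with a gripper value outside its range is refused whole. The fingers move at their own pace and stop on an object; "force" is the grip in N (left out, the last holds). Time passes only in rows, so rows that repeat a pose let the fingers close. It gives the time, the measured TCP pose, the force, the opening and the grip force at its end, in the units of the state.
- observe(): the state, without advancing time (a new reading comes with each control period).
- optics.get_image(name): name is "side" or "top"; returns a dict with "pixels" (420x560x3 uint8, blue, green, red), "camera_matrix" (3x3 intrinsics, pixels), "dist" ([k1, k2, p1, p2, k3] as OpenCV has them; the pictures are not rectified), "rvec" (rotation vector, rad) and "tvec" (3), from world to camera coordinates, as OpenCV has them. Camera axes: x right, y down, z forward; pixel columns grow to the right and rows downward; lengths in m; the calibration is good to about 2 mm. A picture is of the moment at which its call begins. There is no depth.
- order.close_job(): hands the job in; it is judged then, once.
Trained networks look in the newest picture that a camera, given by its name, has taken for a name from the list of things; names that differ only in an ending like _2 or _b are one class to them, and where a whole thing is asked for, a point or a joint stands for the part that bears it (a point fixed in the world has none). Each returns a list of dicts, best first, with "score" (0 to 1); they miss things now and then, are a little off and sometimes report something else, mostly with a low value. They report only what shows in the picture. A call takes as long as a camera call. They do not tell look-alikes from the thing itself.
- spotter.find_in(thing, camera): "point" ([x, y, z] in m, in world coordinates, good to about 4 mm: the middle of the surface that is visible of it).
- spotter.cut_out(thing, camera): "pixels" (420x560 bool, what is visible of it).
- spotter.mark_of(thing, camera): "point" ([x, y, z] in m, in world coordinates, good to about 4 mm: a listed point, or the origin of a listed thing).
The state is a dict: "time_s": time; "q": joint angles; "qvel": joint speeds; "joint_efforts": joint torques, N m; "position": TCP position; "tool_rot": TCP orientation; "ft_force": force on the tool from outside, world axes, zero at the start; "wrist_torque": the same for the moment, N m; "grip_width": finger opening in m; "gripper_force": force on a finger pad.
Only numpy, scipy, OpenCV 4.12 (cv2) and the standard library are available. Lean on these libraries where they do the work, as an engineer would, in place of code of your own. Each camera call takes 0.05 s, during which the arm holds its last target. There are 200 camera calls.

## Working session

There is one attempt and no reset: what is moved stays moved. The work goes in short steps, Python scripts to look and compute and a tool call to move; the robot and the scene stay as the last step left them, time stands still between calls to the robot, and variables do not carry over. Pictures are saved under pics/ and viewed, at most 10 in all, crops included, and the job is handed in when it is done.

Besides the shell and the picture viewer there is one more tool, called after "Call:" as name(argument=value, ...) on one line, values as JSON. move_arm: Moves the arm, as the interface text tells. Its arguments: {"type":"object","properties":{"series":{"type":"string"},"force":{"type":"number"}},"required":["series"]}

```bash
mkdir -p pics; ls; python3 - <<'E'
from rig import observe,optics,spotter
import cv2
for c in("side","top"):
    im=optics.get_image(c); cv2.imwrite(f"pics/{c}0.png",im["pixels"])
    for t in("block_a","rack","pipe","former","crown","glue","tape","screwdriver","screws","offcut","wedge"):
        print(c,t,[( [round(v,3) for v in d["point"]],round(d["score"],2)) for d in spotter.mark_of(t,c)[:5]])
s=observe();print(s["time_s"],s["position"],s["tool_rot"],s["grip_width"],s["ft_force"])
E
```

```text
pics
side block_a [([0.578, -0.16, 0.075], 0.97), ([0.728, -0.038, -0.001], 0.92), ([0.251, -0.222, -0.001], 0.75), ([0.579, -0.271, 0.073], 0.64), ([0.573, -0.045, 0.074], 0.62)]
side rack [([0.58, -0.156, 0.001], 0.55)]
side pipe [([0.578, -0.159, 0.323], 0.84)]
side former [([0.55, 0.273, 0.002], 0.89), ([0.576, -0.044, 0.076], 0.24), ([0.757, 0.248, -0.002], 0.18)]
side crown [([0.553, 0.274, 0.145], 0.61)]
side glue [([0.758, 0.249, 0.001], 0.6), ([0.577, -0.274, 0.074], 0.27)]
side tape [([0.387, 0.029, -0.002], 0.97), ([0.4, 0.29, 0.004], 0.19)]
side screwdriver [([0.429, -0.211, 0.003], 0.54)]
side screws [([0.702, -0.171, -0.001], 0.49)]
side offcut [([0.481, 0.453, 0.005], 0.6)]
side wedge [([0.399, 0.289, -0.0], 0.76), ([0.554, 0.273, 0.143], 0.42)]
top block_a [([0.724, -0.039, 0.0], 0.74), ([0.427, -0.362, -0.005], 0.63), ([0.58, -0.266, 0.071], 0.61), ([0.578, -0.049, 0.075], 0.59), ([0.317, 0.158, 0.001], 0.59)]
top rack [([0.579, -0.162, 0.001], 0.84)]
top pipe [([0.578, -0.163, 0.322], 0.86)]
top former [([0.554, 0.267, 0.001], 0.68)]
top crown [([0.555, 0.272, 0.143], 0.78)]
top glue [([0.751, 0.252, -0.001], 0.63)]
top tape [([0.384, 0.026, 0.002], 0.62)]
top screwdriver [([0.432, -0.214, 0.002], 0.9)]
top screws [([0.704, -0.168, -0.001], 0.51), ([0.558, 0.272, -0.003], 0.23)]
top offcut [([0.48, 0.452, -0.002], 0.71), ([0.557, 0.271, -0.001], 0.32)]
top wedge [([0.4, 0.288, 0.0], 0.78)]
1.2 [ 0.23666453 -0.49648035  0.23134554] [[ 9.02687692e-01  4.30296330e-01  3.00540588e-06]
 [ 4.30296329e-01 -9.02687689e-01 -6.98551685e-05]
 [-2.73454797e-05  6.43506159e-05 -9.99999998e-01]] 0.08499524902599583 [-0.44337203  0.69504671  0.52352018]
```

View pics/side0.png

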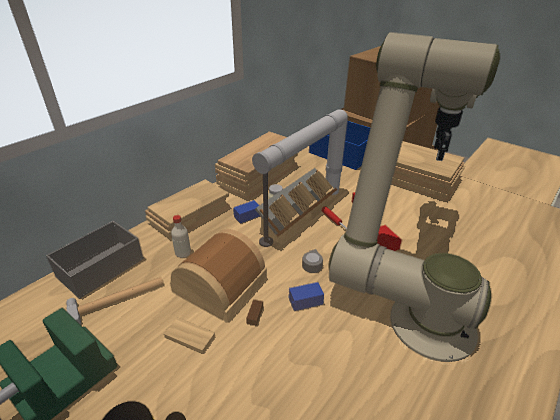

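View pics/top0.png

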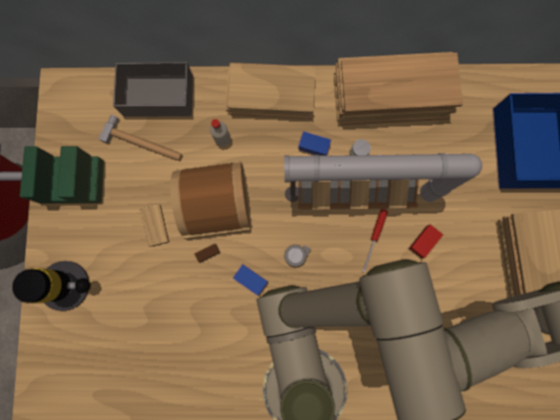

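The side view shows the rack with three blocks around (300,195) under the pipe, and the former at (220,270). The top view shows the former at (210,200), slightly yawed, and the plank stack near (530,250) by the hand. Moves can't tilt the tool directly, so I'll test what the arm does near the edge of its reach, up high and clear of everything.

Call:
move_arm(series="0 0 -6 0 1;0 0 -12 0 1;0 6 -18 0 1;0 12 -18 0 1;0 18 -18 0 1;0 24 -18 0 1;0 30 -18 0 1;0 36 -18 0 1")

```text
time_s: 2.2
position: [0.3238, -0.6791, 0.3495]
tool_rot: [[0.903, 0.43, 0.015], [0.43, -0.902, -0.033], [-0.0, 0.036, -0.999]]
ft_force: [-0.7, 0.9, -0.3]
grip_width: 0.0855
gripper_force: 0.0
```

Call:
move_arm(series="0 6 0 0 1;0 12 0 0 1;0 18 0 0 1;0 24 0 0 1")

```text
time_s: 2.7
position: [0.3431, -0.7198, 0.2888]
tool_rot: [[0.903, 0.429, 0.031], [0.43, -0.9, -0.065], [-0.0, 0.072, -0.997]]
ft_force: [-0.0, 0.2, -0.4]
grip_width: 0.0854
gripper_force: 0.0
```

```bash
python3 -c "
from rig import observe
s=observe();print(s)"
```

```text
{'time_s': 2.7, 'q': array([-73.18947793,  49.92596284,  12.70464331,   0.66527847,
       113.26730836,  -8.3894461 ]), 'qvel': array([ 0.54589801,  7.43773169,  0.12339924,  0.02617459, -7.6855394 ,
        0.41187783]), 'joint_efforts': array([-4.12025861e-02, -7.01273346e+01, -2.47417241e+01,  2.93923309e-02,
       -3.81688157e-02, -1.09327014e-02]), 'position': array([ 0.3430882 , -0.71982936,  0.28884783]), 'tool_rot': array([[ 9.02704232e-01,  4.29151290e-01,  3.08907776e-02],
       [ 4.30261563e-01, -9.00334629e-01, -6.53647011e-02],
       [-2.39308983e-04,  7.22961065e-02, -9.97383184e-01]]), 'ft_force': array([-0.02535664,  0.21608678, -0.37265602]), 'wrist_torque': array([ 0.07213479, -0.05416497,  0.01408939]), 'gripper_force': 0.0, 'grip_width': 0.08539789531891995}
```

Call:
move_arm(series="0 0 0 0 1;0 -6 0 0 1;0 -12 0 0 1;0 -12 0 0 1")

```text
time_s: 3.2
position: [0.2904, -0.6079, 0.2807]
tool_rot: [[0.903, 0.429, 0.03], [0.43, -0.9, -0.062], [0.0, 0.069, -0.998]]
ft_force: [0.1, -0.5, 0.8]
grip_width: 0.085
gripper_force: 0.0
```

Call:
move_arm(series="0 0 -6 0 1;3 -2 -12 5 1;7 -6 -15 10 1;12 -9.5 -17 15 1;17 -13.5 -18 20 1;22 -17.5 -19 25 1;27 -21.5 -20 25 1;32 -25.5 -21 25 1")

```text
time_s: 4.2
position: [0.4566, -0.2452, 0.4708]
tool_rot: [[0.999, 0.007, 0.032], [0.009, -0.998, -0.066], [0.032, 0.066, -0.997]]
ft_force: [0.6, 0.8, 0.2]
grip_width: 0.0852
gripper_force: 0.0
```

```bash
cat > h.py <<'E'
from rig import observe
import numpy as np,sys
def delta(target,R=None,p=None):
    s=observe();R=np.array(s["tool_rot"]) if R is None else R
    p=np.array(s["position"]) if p is None else p
    return R.T@(np.array(target)-p)*100
def st():
    s=observe();R=s["tool_rot"];z=R[:,2]
    print("t",s["time_s"],"p",np.round(s["position"],4),"q",np.round(s["q"],1),"tilt fwd %.1f lat %.1f"%(np.degrees(np.arctan2(z[0],-z[2])),np.degrees(np.arctan2(z[1],-z[2]))),"yaw y-axis %.1f"%np.degrees(np.arctan2(R[1,1],R[0,1])),"ft",np.round(s["ft_force"],1),"w",round(s["grip_width"],4))
    for a in sys.argv[1:]:
        print(a,np.round(delta([float(v) for v in a.split(",")]),1))
if __name__=="__main__": st()
E
python3 h.py .6,.05,.5
```

```text
t 4.2 p [ 0.4566 -0.2452  0.4708] q [-40.5  14.2  47.3  -1.8 114.6  48.2] tilt fwd 1.9 lat -3.8 yaw y-axis -89.6 ft [0.6 0.8 0.2] w 0.0852
.6,.05,.5 [ 14.7 -29.2  -4.4]
```

Call:
move_arm(series="3 -5.5 0 0 1;6 -11 -1 0 1;9 -16.5 -2 0 1;12 -22 -3 0 1;14.5 -27.5 -4 0 1;14.5 -31 -4 0 1")

```text
time_s: 4.95
position: [0.5987, 0.0684, 0.4937]
tool_rot: [[0.999, 0.009, 0.032], [0.011, -0.998, -0.064], [0.031, 0.065, -0.997]]
ft_force: [0.1, -0.4, -0.5]
grip_width: 0.0851
gripper_force: 0.0
```

Call:
move_arm(series="6 0 -2 0 1;12 0 -4 0 1;18 0 -6 0 1;24 0 -8 0 1")

```text
time_s: 5.45
position: [0.6672, 0.0592, 0.466]
tool_rot: [[0.998, 0.007, 0.066], [0.011, -0.998, -0.063], [0.065, 0.063, -0.996]]
ft_force: [-0.1, -0.8, 0.6]
grip_width: 0.0854
gripper_force: 0.0
```

Call:
move_arm(series="5 0 -3 0 1;10 0 -6 0 1")

```text
time_s: 5.7
position: [0.6808, 0.0563, 0.4612]
tool_rot: [[0.995, 0.007, 0.098], [0.013, -0.998, -0.061], [0.097, 0.062, -0.993]]
ft_force: [-0.0, -0.2, 0.6]
grip_width: 0.0857
gripper_force: 0.0
```

```bash
python3 h.py
```

```text
t 5.7 p [0.6808 0.0563 0.4612] q [ -4.   36.2  12.7  -3.8 125.2  83.1] tilt fwd 5.6 lat -3.5 yaw y-axis -89.6 ft [-0.  -0.2  0.6] w 0.0857
```

Call:
move_arm(series="4 -2 -4 0 1")

```text
time_s: 5.82
position: [0.6797, 0.0739, 0.4678]
tool_rot: [[0.992, 0.006, 0.123], [0.013, -0.998, -0.058], [0.123, 0.06, -0.991]]
ft_force: [0.1, 0.3, -0.6]
grip_width: 0.0852
gripper_force: 0.0
```

Call:
move_arm(series="4 -2 -4 0 1")

```text
time_s: 5.95
position: [0.6767, 0.0927, 0.4778]
tool_rot: [[0.988, 0.009, 0.154], [0.017, -0.998, -0.055], [0.153, 0.057, -0.987]]
ft_force: [1.1, 0.8, 1.6]
grip_width: 0.0854
gripper_force: 0.0
```

Call:
move_arm(series="4 -2 -4 0 1")

```text
time_s: 6.08
position: [0.6736, 0.1089, 0.4869]
tool_rot: [[0.983, 0.01, 0.182], [0.019, -0.999, -0.051], [0.181, 0.054, -0.982]]
ft_force: [0.2, 0.6, 0.3]
grip_width: 0.0858
gripper_force: 0.0
```

Call:
move_arm(series="4 -2 -4 0 1")

```text
time_s: 6.2
position: [0.6701, 0.1236, 0.4959]
tool_rot: [[0.978, 0.01, 0.209], [0.021, -0.999, -0.047], [0.208, 0.05, -0.977]]
ft_force: [0.0, -0.8, -0.2]
grip_width: 0.0857
gripper_force: 0.0
```

```bash
python3 h.py
```

```text
t 6.2 p [0.6701 0.1236 0.4959] q [  1.7  33.4  12.7  -3.6 121.8  88.6] tilt fwd 12.1 lat -2.7 yaw y-axis -89.4 ft [ 0.  -0.8 -0.2] w 0.0857
```

Call:
move_arm(series="4.5 -2 -3 0 1")

```text
time_s: 6.32
position: [0.6733, 0.1373, 0.4987]
tool_rot: [[0.971, 0.011, 0.237], [0.022, -0.999, -0.042], [0.237, 0.046, -0.97]]
ft_force: [-0.1, -0.6, -0.4]
grip_width: 0.0854
gripper_force: 0.0
```

Call:
move_arm(series="4.5 -2 -3 0 1")

```text
time_s: 6.45
position: [0.6765, 0.1502, 0.5005]
tool_rot: [[0.965, 0.012, 0.262], [0.022, -0.999, -0.037], [0.262, 0.041, -0.964]]
ft_force: [0.4, -0.6, -0.2]
grip_width: 0.0856
gripper_force: 0.0
```

Call:
move_arm(series="4.5 -2 -3 0 1")

```text
time_s: 6.58
position: [0.6781, 0.1626, 0.5048]
tool_rot: [[0.957, 0.013, 0.29], [0.023, -0.999, -0.031], [0.289, 0.036, -0.957]]
ft_force: [-0.0, -0.1, 1.0]
grip_width: 0.086
gripper_force: 0.0
```

Call:
move_arm(series="4.5 -2 -3 0 1")

```text
time_s: 6.7
position: [0.6787, 0.1743, 0.5107]
tool_rot: [[0.948, 0.015, 0.318], [0.024, -0.999, -0.025], [0.317, 0.031, -0.948]]
ft_force: [-0.6, 0.5, 0.4]
grip_width: 0.0854
gripper_force: 0.0
```

Call:
move_arm(series="4.5 -1 -3 0 1")

```text
time_s: 6.82
position: [0.6794, 0.1764, 0.5188]
tool_rot: [[0.939, 0.018, 0.344], [0.025, -1.0, -0.018], [0.344, 0.026, -0.939]]
ft_force: [-0.7, -0.9, 0.8]
grip_width: 0.0853
gripper_force: 0.0
```

Call:
move_arm(series="4.5 -1 -3 0 1")

```text
time_s: 6.95
position: [0.6797, 0.1774, 0.5278]
tool_rot: [[0.928, 0.018, 0.371], [0.025, -1.0, -0.012], [0.371, 0.02, -0.928]]
ft_force: [0.2, 0.3, -0.1]
grip_width: 0.0853
gripper_force: 0.0
```

Call:
move_arm(series="4.5 -1 -3 0 1")

```text
time_s: 7.08
position: [0.6791, 0.1789, 0.5372]
tool_rot: [[0.917, 0.02, 0.398], [0.025, -1.0, -0.006], [0.397, 0.015, -0.918]]
ft_force: [-0.0, 0.7, 0.4]
grip_width: 0.0854
gripper_force: 0.0
```

```bash
python3 h.py
```

```text
t 7.075 p [0.6791 0.1789 0.5372] q [  6.1  30.9  12.7  -3.  113.   93.1] tilt fwd 23.4 lat -0.3 yaw y-axis -88.8 ft [-0.   0.7  0.4] w 0.0854
```

Call:
move_arm(series="4.5 1.5 -3 0 1")

```text
time_s: 7.2
position: [0.6804, 0.1583, 0.5501]
tool_rot: [[0.907, 0.024, 0.421], [0.027, -1.0, 0.001], [0.421, 0.011, -0.907]]
ft_force: [1.0, 0.5, 0.8]
grip_width: 0.0854
gripper_force: 0.0
```

Call:
move_arm(series="4.5 2 -3 0 1")

```text
time_s: 7.32
position: [0.6813, 0.1319, 0.5638]
tool_rot: [[0.895, 0.025, 0.446], [0.026, -1.0, 0.004], [0.446, 0.008, -0.895]]
ft_force: [0.0, -0.3, 0.1]
grip_width: 0.085
gripper_force: 0.0
```

Call:
move_arm(series="4.5 2 -3 0 1")

```text
time_s: 7.45
position: [0.6809, 0.1071, 0.5771]
tool_rot: [[0.882, 0.025, 0.47], [0.025, -1.0, 0.007], [0.47, 0.005, -0.883]]
ft_force: [0.2, 0.9, -0.7]
grip_width: 0.0855
gripper_force: 0.0
```

Call:
move_arm(series="4.5 2 -3 0 1")

```text
time_s: 7.58
position: [0.6793, 0.0837, 0.5902]
tool_rot: [[0.869, 0.026, 0.494], [0.024, -1.0, 0.01], [0.494, 0.003, -0.869]]
ft_force: [-0.8, -0.3, -0.1]
grip_width: 0.0851
gripper_force: 0.0
```

Call:
move_arm(series="4.5 2 -3 0 1")

```text
time_s: 7.7
position: [0.6767, 0.0615, 0.6032]
tool_rot: [[0.855, 0.027, 0.518], [0.024, -1.0, 0.012], [0.519, 0.002, -0.855]]
ft_force: [0.4, -0.1, 0.5]
grip_width: 0.0855
gripper_force: 0.0
```

Call:
move_arm(series="4.5 2 -3 0 1")

```text
time_s: 7.82
position: [0.673, 0.0404, 0.6162]
tool_rot: [[0.84, 0.027, 0.543], [0.024, -1.0, 0.014], [0.543, 0.001, -0.84]]
ft_force: [0.1, -1.0, -0.3]
grip_width: 0.0856
gripper_force: 0.0
```

Call:
move_arm(series="4.5 2 -3 0 1")

```text
time_s: 7.95
position: [0.6684, 0.0202, 0.6292]
tool_rot: [[0.824, 0.027, 0.566], [0.023, -1.0, 0.014], [0.567, 0.001, -0.824]]
ft_force: [0.6, 0.2, 0.6]
grip_width: 0.0855
gripper_force: 0.0
```

```bash
cat > loc.py <<'E'
import numpy as np,cv2
from rig import optics,spotter
def rays(c,uv):
    im=C[c];K=im["camera_matrix"];R=cv2.Rodrigues(np.array(im["rvec"]))[0];t=np.array(im["tvec"]).ravel()
    n=cv2.undistortPoints(np.array(uv,float).reshape(-1,1,2),np.array(K),np.array(im["dist"])).reshape(-1,2)
    return -R.T@t,(np.c_[n,np.ones(len(n))]@R)
C={c:optics.get_image(c) for c in("side","top")}
E
python3 h.py; python3 - <<'E'
from rig import spotter
import numpy as np
for c in("side","top"):
  for t in("block_a","pipe","crown","rack"):
    print(c,t,[(np.round(d["point"],3).tolist(),round(d["score"],2)) for d in spotter.mark_of(t,c)[:7]])
from loc import *
# former outline yaw & rack blocks: mask min-area rectangles in top view
m=[d for d in spotter.cut_out("former","top")][0]["pixels"].astype(np.uint8)
cnt=max(cv2.findContours(m,0,2)[0],key=cv2.contourArea)
b=cv2.boxPoints(cv2.minAreaRect(cnt));print("former box px",b.round().tolist())
cv2.imwrite("pics/crop.png",cv2.resize(np.hstack([C["top"]["pixels"][130:260,150:450]]),None,fx=2.6,fy=2.6,interpolation=cv2.INTER_CUBIC))
E
```

```text
t 7.95 p [0.6684 0.0202 0.6292] q [-11.2  23.9  12.7   7.5 109.4  81.9] tilt fwd 34.5 lat 1.0 yaw y-axis -88.4 ft [0.6 0.2 0.6] w 0.0855
side block_a [([0.578, -0.16, 0.075], 0.97), ([0.728, -0.038, -0.001], 0.92), ([0.251, -0.222, -0.001], 0.75), ([0.579, -0.271, 0.073], 0.64), ([0.573, -0.045, 0.074], 0.62), ([0.31, 0.156, -0.001], 0.58)]
side pipe [([0.578, -0.159, 0.323], 0.84)]
side crown [([0.554, 0.274, 0.146], 0.61)]
side rack [([0.58, -0.156, 0.001], 0.55)]
top block_a [([0.724, -0.039, 0.0], 0.74), ([0.427, -0.362, -0.005], 0.63), ([0.58, -0.266, 0.071], 0.61), ([0.578, -0.049, 0.075], 0.59), ([0.317, 0.158, 0.001], 0.59), ([0.579, -0.158, 0.074], 0.57)]
top pipe [([0.578, -0.163, 0.322], 0.86)]
top crown [([0.555, 0.272, 0.144], 0.78)]
top rack [([0.579, -0.162, 0.0], 0.84)]
former box px [[167.0, 171.0], [242.0, 161.0], [251.0, 231.0], [176.0, 240.0]]
```

View pics/crop.png

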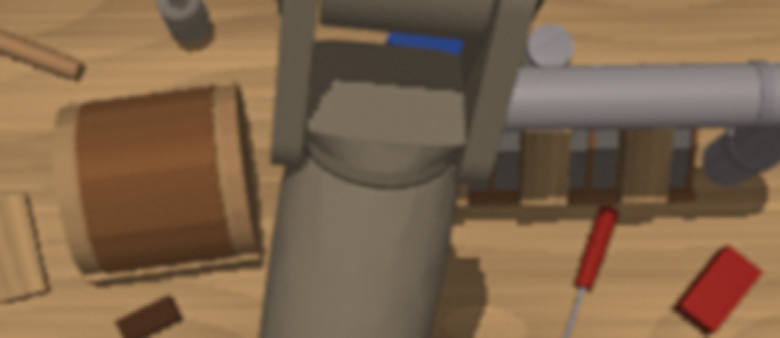

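The crop shows the former yawed about 6–7° (edge from (75,103) to (240,85)), with the rack blocks at (545,165) and (645,165) practically square to the world axes. The tool now leans 34.5°, so I'll go to the left block first.

```bash
python3 h.py .40,-.05,.45 .489,-.052,.201 .568,-.05,.0856
```

```text
t 8.5 p [0.669  0.0217 0.6278] q [-11.   24.   12.7   7.5 109.4  82. ] tilt fwd 34.3 lat 1.1 yaw y-axis -88.4 ft [0.  0.1 0.4] w 0.085
.40,-.05,.45 [-32.4   6.4  -0.6]
.489,-.052,.201 [-39.1   6.8  25. ]
.568,-.05,.0856 [-39.1   6.8  39. ]
```

Call:
move_arm(series="-6 1 0 0 1;-12 2 0 0 1;-18 3 0 0 1;-24 4.5 0 0 1;-30 6 0 0 1;-33 6.8 5 0 1;-36 6.8 10 0 1;-38.5 6.8 15 0 1")

```text
time_s: 9.5
position: [0.4371, -0.0538, 0.2856]
tool_rot: [[0.824, 0.027, 0.565], [0.023, -1.0, 0.013], [0.566, 0.002, -0.825]]
ft_force: [1.1, -0.8, 0.1]
grip_width: 0.0851
gripper_force: 0.0
```

```bash
python3 h.py .489,-.052,.201 .568,-.05,.0856
```

```text
t 9.5 p [ 0.4371 -0.0538  0.2856] q [-34.4  -5.6 106.4  24.5  52.8  43.7] tilt fwd 34.4 lat 0.9 yaw y-axis -88.5 ft [ 1.1 -0.8  0.1] w 0.0851
.489,-.052,.201 [-0.5 -0.1  9.9]
.568,-.05,.0856 [-0.5 -0.1 23.9]
```

Call:
move_arm(series="-0.5 0 5 0 1;-0.5 0 10 0 1;-0.5 0 15 0 1;-0.5 0 19 0 1;-0.5 0 22 0 1;-0.5 0 23.9 0 1;-0.5 0 23.9 0 1")

```text
time_s: 10.38
position: [0.5686, -0.0499, 0.0859]
tool_rot: [[0.826, 0.029, 0.563], [0.024, -1.0, 0.016], [0.563, 0.0, -0.826]]
ft_force: [0.5, 0.9, 0.7]
grip_width: 0.0857
gripper_force: 0.0
```

```bash
python3 h.py .568,-.05,.0856; python3 - <<'E'
from loc import *
a=C["side"]["pixels"][130:280,220:420];cv2.imwrite("pics/g1.png",cv2.resize(a,None,fx=3.8,fy=3.8,interpolation=cv2.INTER_CUBIC))
E
```

```text
t 10.375 p [ 0.5686 -0.0499  0.0859] q [-23.2  25.2 108.6  44.4  19.8  26.4] tilt fwd 34.3 lat 1.1 yaw y-axis -88.4 ft [0.5 0.9 0.7] w 0.0857
.568,-.05,.0856 [-0.1  0.  -0. ]
```

View pics/g1.png

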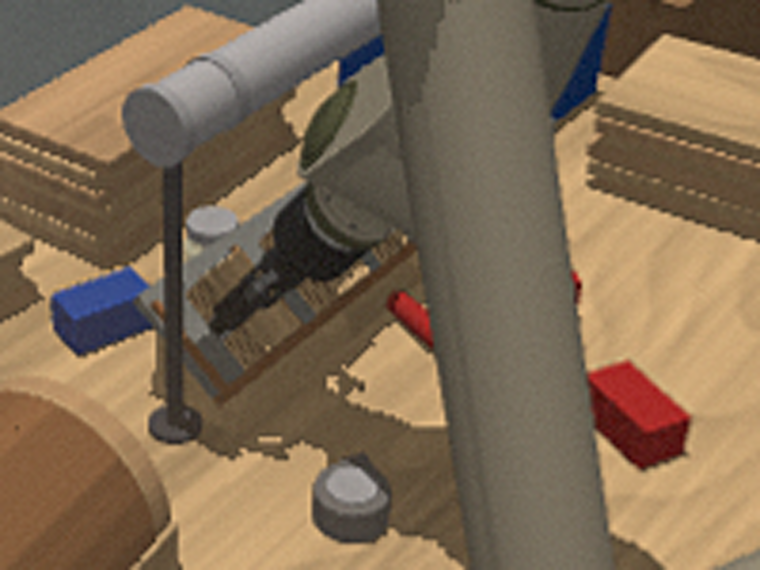

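The fingers straddle the left block at about mid-length (tip near (215,325)). Next I'll close, lift slightly and weigh it.

Call:
move_arm(series="0 0 0 0 -1;0 0 0 0 -1;0 0 0 0 -1;0 0 0 0 -1", force=45)

```text
time_s: 10.98
position: [0.5682, -0.0498, 0.0877]
tool_rot: [[0.825, 0.028, 0.565], [0.023, -1.0, 0.015], [0.565, 0.0, -0.825]]
ft_force: [-4.6, 3.0, 7.2]
grip_width: 0.0493
gripper_force: 45.8
```

Call:
move_arm(series="0 0 -0.6 0 -1;0 0 -1.2 0 -1;0 0 -1.5 0 -1;0 0 -1.5 0 -1")

```text
time_s: 11.48
position: [0.5599, -0.0505, 0.0995]
tool_rot: [[0.825, 0.028, 0.565], [0.024, -1.0, 0.015], [0.565, 0.001, -0.825]]
ft_force: [1.5, -0.4, -3.9]
grip_width: 0.0493
gripper_force: 48.3
```

Call:
move_arm(series="0 0 0 0 -1;0 0 0 0 -1")

```text
time_s: 11.72
position: [0.5601, -0.0505, 0.0992]
tool_rot: [[0.825, 0.028, 0.564], [0.024, -1.0, 0.015], [0.565, 0.001, -0.825]]
ft_force: [1.6, -0.2, -3.2]
grip_width: 0.0495
gripper_force: 48.3
```

```bash
python3 h.py;sed -n 1,3p h.py >/dev/null; python3 -c "
from rig import observe,optics
import numpy as np
F=[]
for i in range(6):
    F.append(observe()['ft_force']);optics.get_image('top')
print(np.round(F,1),np.mean(F,0),observe()['wrist_torque'])"
```

```text
t 11.725 p [ 0.5601 -0.0505  0.0992] q [-23.8  23.1 109.1  42.1  21.1  28.5] tilt fwd 34.4 lat 1.0 yaw y-axis -88.4 ft [ 1.6 -0.2 -3.2] w 0.0495
[[ 1.6 -0.2 -3.2]
 [ 1.8  0.2 -2.9]
 [ 1.8 -0.7 -3. ]
 [ 1.7 -0.3 -3.5]
 [ 2.  -1.2 -3.4]
 [ 2.1 -1.  -2.8]] [ 1.8362068  -0.52256093 -3.13872591] [-0.07791243  0.21572069 -0.11248494]
```

Call:
move_arm(series="0.2 0 -0.5 0 -1;0.3 0 -1 0 -1;0.3 0 -1.5 0 -1;0.3 0 -1.5 0 -1;0.3 0 -1.5 0 -1")

```text
time_s: 12.65
position: [0.554, -0.0506, 0.1133]
tool_rot: [[0.825, 0.028, 0.564], [0.024, -1.0, 0.015], [0.565, 0.001, -0.825]]
ft_force: [0.6, 0.3, -5.3]
grip_width: 0.0493
gripper_force: 48.2
```

```bash
cat > w.py <<'E'
from rig import observe,optics
import numpy as np
F=[];T=[]
for i in range(6):
    s=observe();F.append(s['ft_force']);T.append(s['wrist_torque']);optics.get_image('top')
print(np.round(np.mean(F,0),2),np.round(np.std(F,0),2),np.round(np.mean(T,0),3),s["position"].round(4),s["grip_width"])
E
python3 w.py
```

```text
[ 0.24  0.19 -5.89] [0.7  0.27 0.51] [-0.001  0.831 -0.009] [ 0.5541 -0.0506  0.1132] 0.049253177695956926
```

5.9 N, so this left block holds the steel core. I'll lift it out of the rack, bring it towards the robot, and take the lean off by working against the inner limit.

Call:
move_arm(series="0 0 -3 0 -1;0 0 -6 0 -1;0 0 -10 0 -1;0 0 -14 0 -1;-3 -4 -15 0 -1;-5 -8 -15 0 -1;-6 -12 -15 0 -1;-6 -16.5 -15 0 -1")

```text
time_s: 13.95
position: [0.4142, 0.1068, 0.2025]
tool_rot: [[0.826, 0.027, 0.563], [0.023, -1.0, 0.014], [0.563, 0.001, -0.827]]
ft_force: [0.6, -0.2, -5.5]
grip_width: 0.0492
gripper_force: 50.6
```

```bash
python3 h.py .36,.12,.2 .3,.12,.17
```

```text
t 13.95 p [0.4142 0.1068 0.2025] q [ -3.1  -0.2 117.3   5.3  28.8  81.5] tilt fwd 34.2 lat 1.0 yaw y-axis -88.5 ft [ 0.6 -0.2 -5.5] w 0.0492
.36,.12,.2 [-4.6 -1.5 -2.8]
.3,.12,.17 [-11.2  -1.6  -3.7]
```

Call:
move_arm(series="-5 -1.5 -1 0 -1;-10 -1.5 -2 0 -1;-12 -1.5 -2 0 -1")

```text
time_s: 14.32
position: [0.3013, 0.1181, 0.1505]
tool_rot: [[0.827, 0.029, 0.561], [0.024, -1.0, 0.015], [0.561, 0.001, -0.828]]
ft_force: [0.7, 0.7, -5.5]
grip_width: 0.0496
gripper_force: 50.9
```

```bash
python3 h.py
```

```text
t 14.325 p [0.3013 0.1181 0.1505] q [ -1.2  -5.7 134.7   5.4  16.9  82.4] tilt fwd 34.1 lat 1.1 yaw y-axis -88.3 ft [ 0.7  0.7 -5.5] w 0.0496
```

Call:
move_arm(series="-2.5 0 -0.5 0 -1")

```text
time_s: 14.45
position: [0.2805, 0.117, 0.1417]
tool_rot: [[0.826, 0.028, 0.564], [0.023, -1.0, 0.015], [0.564, 0.001, -0.826]]
ft_force: [-0.4, 0.9, -6.2]
grip_width: 0.0495
gripper_force: 50.8
```

Call:
move_arm(series="-2 0 0 0 -1")

```text
time_s: 14.58
position: [0.2636, 0.1166, 0.1304]
tool_rot: [[0.826, 0.028, 0.564], [0.023, -1.0, 0.015], [0.564, 0.001, -0.826]]
ft_force: [0.6, 0.2, -6.4]
grip_width: 0.049
gripper_force: 50.9
```

Call:
move_arm(series="-2 0 0 0 -1")

```text
time_s: 14.7
position: [0.2537, 0.1223, 0.1268]
tool_rot: [[0.829, 0.024, 0.559], [0.023, -1.0, 0.009], [0.559, 0.005, -0.829]]
ft_force: [-2.0, -0.2, -7.3]
grip_width: 0.0494
gripper_force: 51.0
```

```bash
python3 h.py
```

```text
t 14.7 p [0.2537 0.1223 0.1268] q [  1.2  -6.1 142.1  -0.8  10.   90.5] tilt fwd 34.0 lat 0.7 yaw y-axis -88.6 ft [-2.  -0.2 -7.3] w 0.0494
```

```bash
cat > fk.py <<'E'
import numpy as np
D=[(21.8,74.3,83.9,.537,.2313),(49.93,12.7,113.27,.789,.2888),(23.9,12.7,109.4,.658,.629),(-.2,117.3,28.8,.411,.2025),(-6.1,142.1,10,.256,.1268),(30.9,12.7,113,.692,.5372),(33.4,12.7,121.8,.671,.4959)]
def rows(q2,q3,q5):
    a,b,c=np.radians([q2,q2+q3,q2+q3+q5])
    return [[1,0,np.sin(a),np.sin(b),np.cos(b),np.sin(c)],[0,1,np.cos(a),np.cos(b),-np.sin(b),np.cos(c)]]
A=np.vstack([rows(*d[:3]) for d in D]);y=np.hstack([d[3:] for d in D])
P,*_=np.linalg.lstsq(A,y,rcond=None)
E
python3 - <<'E'
from fk import *
print(P.round(3),(A@P-y).round(3))
for tilt in(30,20,10,0):
  for z in(.12,.18,.25,.32):
    # q5=10: q2+q3=170-tilt ; find q2 for z
    for q2 in np.arange(-50,130,.5):
        q3=170-tilt-q2
        r,zz=np.array(rows(q2,q3,10))@P
        if abs(zz-z)<.003 and 12.7<=q3<=142: print("q5lim",tilt,z,q2,q3,r.round(3));break
for tilt in(30,20,10,0):
  for q2 in range(-50,60,10):
    q5=180-tilt-q2-142
    if 10<=q5<=163: print("q3lim",tilt,q2,q5,(np.array(rows(q2,142,q5))@P).round(3))
E
```

```text
[-0.004  0.133  0.54   0.352  0.102  0.264] [-0.001 -0.    -0.001 -0.001 -0.003  0.    -0.001  0.     0.002 -0.
  0.003  0.001  0.002 -0.   ]
q3lim 30 -50 58 [0.063 0.137]
q3lim 30 -40 48 [0.105 0.145]
q3lim 30 -30 38 [0.147 0.145]
q3lim 30 -20 28 [0.188 0.138]
q3lim 30 -10 18 [0.228 0.124]
q3lim 20 -50 68 [0.022 0.117]
q3lim 20 -40 58 [0.063 0.125]
q3lim 20 -30 48 [0.105 0.126]
q3lim 20 -20 38 [0.147 0.119]
q3lim 20 -10 28 [0.186 0.105]
q3lim 20 0 18 [0.223 0.084]
q3lim 10 -50 78 [-0.023  0.106]
q3lim 10 -40 68 [0.019 0.113]
q3lim 10 -30 58 [0.061 0.114]
q3lim 10 -20 48 [0.102 0.107]
q3lim 10 -10 38 [0.142 0.093]
q3lim 10 0 28 [0.179 0.072]
q3lim 10 10 18 [0.211 0.046]
q3lim 0 -50 88 [-0.069  0.102]
q3lim 0 -40 78 [-0.027  0.109]
q3lim 0 -30 68 [0.015 0.11 ]
q3lim 0 -20 58 [0.056 0.103]
q3lim 0 -10 48 [0.096 0.089]
q3lim 0 0 38 [0.133 0.068]
q3lim 0 10 28 [0.165 0.042]
q3lim 0 20 18 [0.193 0.01 ]
```

```bash
python3 h.py .42,.05,.4 .40,-.30,.46 0,-.52,.44 -.40,-.30,.43 -.5,-.118,.43; python3 - <<'E'
from loc import *
cv2.imwrite("pics/s2.png",C["side"]["pixels"])
E
```

```text
t 14.7 p [0.2537 0.1223 0.1268] q [  1.2  -6.1 142.1  -0.8  10.   90.5] tilt fwd 34.0 lat 0.7 yaw y-axis -88.6 ft [-2.  -0.2 -7.3] w 0.0494
.42,.05,.4 [ 28.9   7.8 -13.4]
.40,-.30,.46 [ 29.8  42.7 -19.8]
0,-.52,.44 [ -5.   63.7 -40.8]
-.40,-.30,.43 [-38.2  40.8 -62.1]
-.5,-.118,.43 [-46.1  22.4 -67.5]
```

View pics/s2.png

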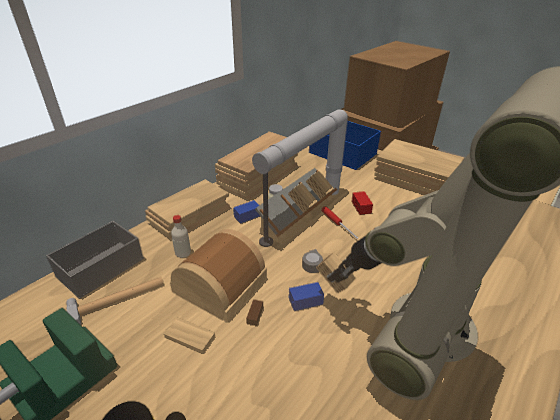

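The block is held at (335,275), and the two plain blocks are still in their bays. With the arm pointing backwards, pushing outwards takes this lean off, so I'll carry the block round the robot's right side, up high.

Call:
move_arm(series="5 1 -2 0 -1;10 2.5 -4.5 0 -1;15 4 -7 0 -1;20 5 -9 0 -1;25 6.5 -11 0 -1;29 8 -13.4 0 -1;29.2 14 -14.5 0 -1;29.4 20 -15.5 0 -1", force=70)

```text
time_s: 15.8
position: [0.4165, -0.0689, 0.4211]
tool_rot: [[0.827, 0.034, 0.562], [0.031, -0.999, 0.015], [0.562, 0.005, -0.827]]
ft_force: [2.6, -0.2, -6.6]
grip_width: 0.0489
gripper_force: 80.6
```

Call:
move_arm(series="0.1 6 -1 0 -1;0.2 12 -2 0 -1;0.3 18 -3 0 -1;0.4 22.7 -4.3 0 -1;-4 25.3 -7 0 -1;-8.3 28 -9.5 0 -1;-12.7 30.5 -12 0 -1;-17 33 -15 0 -1")

```text
time_s: 16.8
position: [0.1985, -0.4051, 0.4515]
tool_rot: [[0.826, 0.03, 0.562], [0.03, -1.0, 0.009], [0.562, 0.009, -0.827]]
ft_force: [-0.2, -0.7, -6.0]
grip_width: 0.0487
gripper_force: 80.5
```

```bash
python3 h.py 0,-.52,.44 -.40,-.30,.43 -.5,-.118,.43
```

```text
t 16.8 p [ 0.1985 -0.4051  0.4515] q [-9.910e+01  3.000e+00  7.090e+01  3.580e+01  1.088e+02  1.000e-01] tilt fwd 34.2 lat 0.6 yaw y-axis -88.3 ft [-0.2 -0.7 -6. ] w 0.0487
0,-.52,.44 [-17.4  10.9 -10.3]
-.40,-.30,.43 [-50.3 -12.3 -31.8]
-.5,-.118,.43 [-58.1 -30.8 -37.2]
```

Call:
move_arm(series="-4.4 2.5 -2.6 0 -1;-9 5 -5 0 -1;-13.5 7 -7.6 0 -1;-18 8 -10.3 0 -1;-22 4.5 -13 0 -1;-26.2 1.5 -15.7 0 -1;-30.4 -1.5 -18.4 0 -1;-34.6 -4 -21 0 -1")

```text
time_s: 17.8
position: [-0.2069, -0.3741, 0.4319]
tool_rot: [[0.828, 0.03, 0.56], [0.032, -0.999, 0.005], [0.56, 0.014, -0.829]]
ft_force: [-0.6, -1.4, -6.3]
grip_width: 0.049
gripper_force: 80.6
```

```bash
python3 h.py -.40,-.30,.43 -.5,-.118,.43
```

```text
t 17.8 p [-0.2069 -0.3741  0.4319] q [-146.3   14.5   59.8   24.5  132.4  -45.9] tilt fwd 34.0 lat 0.4 yaw y-axis -88.3 ft [-0.6 -1.4 -6.3] w 0.049
-.40,-.30,.43 [-15.9  -8.  -10.6]
-.5,-.118,.43 [-23.6 -26.5 -16.1]
```

Call:
move_arm(series="-4 -2 -2.7 0 -1;-8 -4 -5.4 0 -1;-12 -6 -8 0 -1;-16 -9 -10.6 0 -1;-18 -14 -12 0 -1;-20 -18 -13.5 0 -1;-20 -18 -13.5 0 -1")

```text
time_s: 18.68
position: [-0.4534, -0.1988, 0.4296]
tool_rot: [[0.829, 0.026, 0.559], [0.029, -1.0, 0.005], [0.559, 0.012, -0.829]]
ft_force: [-0.8, -0.5, -6.0]
grip_width: 0.0489
gripper_force: 80.6
```

```bash
python3 h.py -.5,-.16,.43
```

```text
t 18.675 p [-0.4534 -0.1988  0.4296] q [-172.2   28.4   38.8    7.3  146.3  -79.1] tilt fwd 34.0 lat 0.3 yaw y-axis -88.5 ft [-0.8 -0.5 -6. ] w 0.0489
-.5,-.16,.43 [-3.7 -4.  -2.6]
```

Call:
move_arm(series="-4 0 -3 0 -1;-8 0 -6.5 0 -1")

```text
time_s: 18.92
position: [-0.5438, -0.2007, 0.4322]
tool_rot: [[0.83, 0.031, 0.557], [0.033, -0.999, 0.006], [0.557, 0.013, -0.831]]
ft_force: [-98.1, -26.6, 84.8]
grip_width: 0.0489
gripper_force: 85.7
```

Call:
move_arm(series="-3.5 0 -4.5 0 -1")

```text
time_s: 19.05
position: [-0.559, -0.191, 0.4144]
tool_rot: [[0.83, 0.026, 0.557], [0.031, -1.0, -0.0], [0.557, 0.018, -0.831]]
ft_force: [-0.4, 0.1, -6.0]
grip_width: 0.0487
gripper_force: 84.3
```

Call:
move_arm(series="-3.5 0 -4.5 0 -1")

```text
time_s: 19.18
position: [-0.57, -0.1809, 0.4093]
tool_rot: [[0.846, 0.02, 0.533], [0.029, -1.0, -0.008], [0.533, 0.022, -0.846]]
ft_force: [0.2, 0.4, -5.1]
grip_width: 0.0491
gripper_force: 84.6
```

Call:
move_arm(series="-3.5 0 -4.5 0 -1")

```text
time_s: 19.3
position: [-0.5808, -0.1712, 0.4005]
tool_rot: [[0.854, 0.015, 0.52], [0.026, -1.0, -0.015], [0.52, 0.026, -0.854]]
ft_force: [0.3, 0.0, -6.0]
grip_width: 0.0491
gripper_force: 84.5
```

Call:
move_arm(series="-3.5 0 -4.5 0 -1")

```text
time_s: 19.42
position: [-0.5914, -0.162, 0.3913]
tool_rot: [[0.861, 0.01, 0.508], [0.025, -0.999, -0.021], [0.507, 0.031, -0.861]]
ft_force: [0.1, 0.4, -6.9]
grip_width: 0.0486
gripper_force: 84.5
```

```bash
python3 h.py
```

```text
t 19.425 p [-0.5914 -0.162   0.3913] q [-176.9   44.8   12.7    6.1  152.8  -83.3] tilt fwd 30.5 lat -1.4 yaw y-axis -89.4 ft [ 0.1  0.4 -6.9] w 0.0486
```

Call:
move_arm(series="-4 1 -2.5 0 -1")

```text
time_s: 19.55
position: [-0.6057, -0.1652, 0.3715]
tool_rot: [[0.868, 0.006, 0.497], [0.023, -0.999, -0.027], [0.497, 0.035, -0.867]]
ft_force: [-0.4, -0.0, -6.7]
grip_width: 0.0486
gripper_force: 84.5
```

Call:
move_arm(series="-4 1 -3 0 -1")

```text
time_s: 19.68
position: [-0.6184, -0.1685, 0.3529]
tool_rot: [[0.873, 0.004, 0.487], [0.023, -0.999, -0.032], [0.487, 0.04, -0.873]]
ft_force: [-0.6, -0.1, -6.0]
grip_width: 0.0488
gripper_force: 84.5
```

Call:
move_arm(series="-4 1 -3.5 0 -1")

```text
time_s: 19.8
position: [-0.6288, -0.1697, 0.3396]
tool_rot: [[0.881, 0.002, 0.473], [0.023, -0.999, -0.039], [0.473, 0.045, -0.88]]
ft_force: [-0.2, 0.1, -5.4]
grip_width: 0.0484
gripper_force: 84.4
```

Call:
move_arm(series="-4 1 -3.5 0 -1")

```text
time_s: 19.92
position: [-0.6385, -0.1702, 0.3285]
tool_rot: [[0.89, -0.002, 0.457], [0.022, -0.999, -0.046], [0.456, 0.051, -0.888]]
ft_force: [0.3, 0.3, -7.0]
grip_width: 0.0488
gripper_force: 84.4
```

```bash
python3 h.py
```

```text
t 19.925 p [-0.6385 -0.1702  0.3285] q [-176.9   49.1   12.7    7.1  145.1  -82.7] tilt fwd 27.2 lat -3.0 yaw y-axis -90.1 ft [ 0.3  0.3 -7. ] w 0.0488
```

Call:
move_arm(series="-3 -2 -4.5 0 -1")

```text
time_s: 20.05
position: [-0.6435, -0.154, 0.3294]
tool_rot: [[0.897, 0.001, 0.443], [0.022, -0.999, -0.043], [0.442, 0.048, -0.896]]
ft_force: [-0.6, 0.6, -5.4]
grip_width: 0.049
gripper_force: 84.3
```

Call:
move_arm(series="-3 -2 -4.5 0 -1")

```text
time_s: 20.18
position: [-0.646, -0.1498, 0.3323]
tool_rot: [[0.906, 0.004, 0.422], [0.019, -0.999, -0.032], [0.422, 0.037, -0.906]]
ft_force: [0.1, 0.8, -5.7]
grip_width: 0.0484
gripper_force: 84.4
```

Call:
move_arm(series="-4.5 -2 -4 0 -1")

```text
time_s: 20.3
position: [-0.6555, -0.1472, 0.3227]
tool_rot: [[0.916, 0.009, 0.4], [0.019, -1.0, -0.021], [0.4, 0.026, -0.916]]
ft_force: [0.2, -0.9, -6.6]
grip_width: 0.0488
gripper_force: 84.5
```

```bash
python3 h.py
```

```text
t 20.3 p [-0.6555 -0.1472  0.3227] q [-178.2   49.    12.7    3.1  141.9  -86.9] tilt fwd 23.6 lat -1.3 yaw y-axis -89.5 ft [ 0.2 -0.9 -6.6] w 0.0488
```

Call:
move_arm(series="-4 -1.5 -4.2 0 -1")

```text
time_s: 20.42
position: [-0.6625, -0.1452, 0.3159]
tool_rot: [[0.924, 0.012, 0.383], [0.018, -1.0, -0.012], [0.383, 0.018, -0.924]]
ft_force: [0.5, 0.1, -5.3]
grip_width: 0.0488
gripper_force: 84.4
```

Call:
move_arm(series="-4 -1.5 -4.2 0 -1")

```text
time_s: 20.55
position: [-0.6684, -0.1434, 0.3131]
tool_rot: [[0.932, 0.016, 0.361], [0.018, -1.0, -0.004], [0.361, 0.01, -0.932]]
ft_force: [0.0, -0.1, -5.5]
grip_width: 0.0488
gripper_force: 84.4
```

Call:
move_arm(series="-4.2 -1 -4.2 0 -1")

```text
time_s: 20.68
position: [-0.6746, -0.1422, 0.3105]
tool_rot: [[0.941, 0.018, 0.338], [0.018, -1.0, 0.001], [0.338, 0.005, -0.941]]
ft_force: [0.8, -0.8, -6.2]
grip_width: 0.0485
gripper_force: 84.4
```

Call:
move_arm(series="-4.2 -0.5 -4 0 -1")

```text
time_s: 20.8
position: [-0.6809, -0.1416, 0.3078]
tool_rot: [[0.949, 0.019, 0.315], [0.019, -1.0, 0.004], [0.315, 0.002, -0.949]]
ft_force: [0.6, 0.2, -6.7]
grip_width: 0.0486
gripper_force: 84.4
```

Call:
move_arm(series="-4.4 -0.5 -4 0 -1")

```text
time_s: 20.92
position: [-0.6875, -0.1411, 0.3052]
tool_rot: [[0.957, 0.02, 0.291], [0.019, -1.0, 0.006], [0.291, -0.0, -0.957]]
ft_force: [0.8, -0.5, -6.7]
grip_width: 0.0483
gripper_force: 84.4
```

Call:
move_arm(series="-4.4 -0.5 -4 0 -1")

```text
time_s: 21.05
position: [-0.6936, -0.1404, 0.3038]
tool_rot: [[0.964, 0.02, 0.266], [0.019, -1.0, 0.009], [0.266, -0.003, -0.964]]
ft_force: [0.3, -0.2, -5.7]
grip_width: 0.0485
gripper_force: 84.4
```

Call:
move_arm(series="-4.4 -0.5 -4 0 -1")

```text
time_s: 21.18
position: [-0.6992, -0.1397, 0.3041]
tool_rot: [[0.971, 0.021, 0.24], [0.019, -1.0, 0.011], [0.24, -0.006, -0.971]]
ft_force: [0.0, -0.8, -6.0]
grip_width: 0.0487
gripper_force: 84.4
```

```bash
python3 h.py
```

```text
t 21.175 p [-0.6992 -0.1397  0.3041] q [-178.1   49.3   12.7   -0.2  131.9  -89.4] tilt fwd 13.9 lat 0.6 yaw y-axis -88.8 ft [ 0.  -0.8 -6. ] w 0.0487
```

Call:
move_arm(series="-4.5 0.5 -4 0 -1")

```text
time_s: 21.3
position: [-0.7047, -0.1406, 0.3051]
tool_rot: [[0.977, 0.02, 0.213], [0.019, -1.0, 0.007], [0.213, -0.003, -0.977]]
ft_force: [-0.5, 0.1, -6.5]
grip_width: 0.0487
gripper_force: 84.4
```

Call:
move_arm(series="-4.5 0.5 -4 0 -1")

```text
time_s: 21.42
position: [-0.7096, -0.1415, 0.3073]
tool_rot: [[0.982, 0.02, 0.186], [0.02, -1.0, 0.004], [0.186, 0.0, -0.983]]
ft_force: [0.4, -0.4, -5.3]
grip_width: 0.0487
gripper_force: 84.3
```

Call:
move_arm(series="-4.5 0.5 -4 0 -1")

```text
time_s: 21.55
position: [-0.7141, -0.1423, 0.3108]
tool_rot: [[0.987, 0.019, 0.158], [0.02, -1.0, 0.0], [0.158, 0.003, -0.987]]
ft_force: [0.2, -0.2, -7.1]
grip_width: 0.0487
gripper_force: 84.3
```

Call:
move_arm(series="-4.5 0.5 -4 0 -1")

```text
time_s: 21.68
position: [-0.7181, -0.1431, 0.3155]
tool_rot: [[0.991, 0.019, 0.129], [0.019, -1.0, -0.003], [0.129, 0.006, -0.992]]
ft_force: [0.1, 0.5, -5.6]
grip_width: 0.0485
gripper_force: 84.3
```

Call:
move_arm(series="-4.5 0.5 -4 0 -1")

```text
time_s: 21.8
position: [-0.7215, -0.1439, 0.3215]
tool_rot: [[0.995, 0.019, 0.101], [0.019, -1.0, -0.007], [0.1, 0.009, -0.995]]
ft_force: [0.2, -0.3, -5.8]
grip_width: 0.0487
gripper_force: 84.3
```

Call:
move_arm(series="-4.5 0.5 -4 0 -1")

```text
time_s: 21.92
position: [-0.7244, -0.1446, 0.3284]
tool_rot: [[0.997, 0.018, 0.071], [0.019, -1.0, -0.01], [0.071, 0.012, -0.997]]
ft_force: [0.2, 1.5, -5.7]
grip_width: 0.0487
gripper_force: 84.3
```

Call:
move_arm(series="-4.5 0.5 -4 0 -1")

```text
time_s: 22.05
position: [-0.7268, -0.1453, 0.3365]
tool_rot: [[0.999, 0.018, 0.042], [0.019, -1.0, -0.014], [0.042, 0.015, -0.999]]
ft_force: [-0.6, -1.1, -5.3]
grip_width: 0.0485
gripper_force: 84.3
```

```bash
python3 h.py
```

```text
t 22.05 p [-0.7268 -0.1453  0.3365] q [-178.1   46.3   12.7    1.   123.4  -88.6] tilt fwd 2.4 lat -0.8 yaw y-axis -89.0 ft [-0.6 -1.1 -5.3] w 0.0485
```

Call:
move_arm(series="-4.5 -1 -4 0 -1")

```text
time_s: 22.18
position: [-0.7287, -0.1437, 0.3454]
tool_rot: [[1.0, 0.018, 0.012], [0.018, -1.0, -0.008], [0.012, 0.008, -1.0]]
ft_force: [-0.1, -0.3, -5.7]
grip_width: 0.0489
gripper_force: 84.3
```

Call:
move_arm(series="3 0.5 -0.5 0 -1;7 2 -1 0 -1;11 5 -2 0 -1;15 9 -3 0 -1;20 12 -4 0 -1;25 15 -5 0 -1;30 18 -6 0 -1;35 21 -6 0 -1")

```text
time_s: 23.18
position: [-0.3739, -0.3472, 0.4129]
tool_rot: [[1.0, 0.018, 0.011], [0.018, -1.0, -0.01], [0.01, 0.01, -1.0]]
ft_force: [-0.5, -1.5, -6.6]
grip_width: 0.049
gripper_force: 84.4
```

```bash
python3 h.py 0,-.5,.45 .4,-.28,.45 .5,.1,.4 .55,.27,.35
```

```text
t 23.175 p [-0.3739 -0.3472  0.4129] q [-150.8   14.2   56.4    0.8  109.7  -61.6] tilt fwd 0.6 lat -0.6 yaw y-axis -89.0 ft [-0.5 -1.5 -6.6] w 0.049
0,-.5,.45 [37.1 16.  -3.2]
.4,-.28,.45 [77.5 -5.3 -3. ]
.5,.1,.4 [ 88.2 -43.1   1.8]
.55,.27,.35 [ 93.4 -60.1   6.6]
```

Call:
move_arm(series="5.5 2.5 -0.5 0 -1;11 5 -1 0 -1;16.5 7.5 -1.5 0 -1;22 10 -2 0 -1;27.5 12.5 -2.5 0 -1;33 15 -3 0 -1;38.5 15 -3 0 -1;44 12.5 -3 0 -1")

```text
time_s: 24.18
position: [0.0678, -0.4635, 0.4481]
tool_rot: [[1.0, 0.019, 0.014], [0.019, -1.0, -0.009], [0.014, 0.009, -1.0]]
ft_force: [0.5, -0.4, -5.7]
grip_width: 0.0491
gripper_force: 84.2
```

Call:
move_arm(series="5.5 -3 0 0 -1;11 -6 0 0 -1;16.5 -9 0 0 -1;22 -12 0 0 -1;27 -15 0 0 -1;32 -18 0 0 -1;34 -23.5 0 0 -1;36 -29 0 0 -1")

```text
time_s: 25.18
position: [0.4209, -0.1649, 0.4513]
tool_rot: [[1.0, 0.018, 0.015], [0.019, -1.0, -0.009], [0.015, 0.01, -1.0]]
ft_force: [-0.1, 0.3, -6.6]
grip_width: 0.0489
gripper_force: 84.2
```

```bash
python3 h.py .5,.1,.4 .555,.273,.3;  python3 - <<'E'
from loc import *
for c in("top","side"):
    m=spotter.cut_out("former",c)
    if not m: print(c,"none");continue
    m=m[0]["pixels"].astype(np.uint8);cnt=max(cv2.findContours(m,0,2)[0],key=cv2.contourArea)
    ap=cv2.approxPolyDP(cnt,4,True).reshape(-1,2)
    o,d=rays(c,ap)
    print(c,[(p.tolist(),(o+v*((0-o[2])/v[2])).round(3)[:2].tolist()) for p,v in zip(ap,d)])
    print([ (np.round(e["point"],3).tolist(),round(e["score"],2)) for e in spotter.mark_of("crown",c)[:2]])
# scaled crop of the former in top view
cv2.imwrite("pics/f.png",cv2.resize(C["top"]["pixels"][140:260,150:270],None,fx=5,fy=5,interpolation=cv2.INTER_CUBIC))
E
```

```text
t 25.175 p [ 0.4209 -0.1649  0.4513] q [-3.650e+01  7.400e+00  5.900e+01  1.000e-01  1.126e+02  5.250e+01] tilt fwd 0.9 lat -0.5 yaw y-axis -88.9 ft [-0.1  0.3 -6.6] w 0.0489
.5,.1,.4 [  8.3 -26.4   5. ]
.555,.273,.3 [ 14.  -43.7  14.9]
top [([242, 162], [0.679, 0.189]), ([172, 173], [0.645, 0.408]), ([170, 198], [0.566, 0.411]), ([183, 239], [0.438, 0.367]), ([250, 229], [0.468, 0.162])]
[([0.555, 0.273, 0.142], 0.82)]
side [([232, 229], [0.718, 0.053]), ([199, 246], [0.739, 0.191]), ([172, 271], [0.715, 0.325]), ([169, 282], [0.684, 0.361]), ([173, 292], [0.642, 0.379]), ([225, 321], [0.447, 0.356]), ([266, 277], [0.468, 0.156]), ([258, 248], [0.577, 0.07])]
[([0.554, 0.271, 0.142], 0.67)]
```

View pics/f.png

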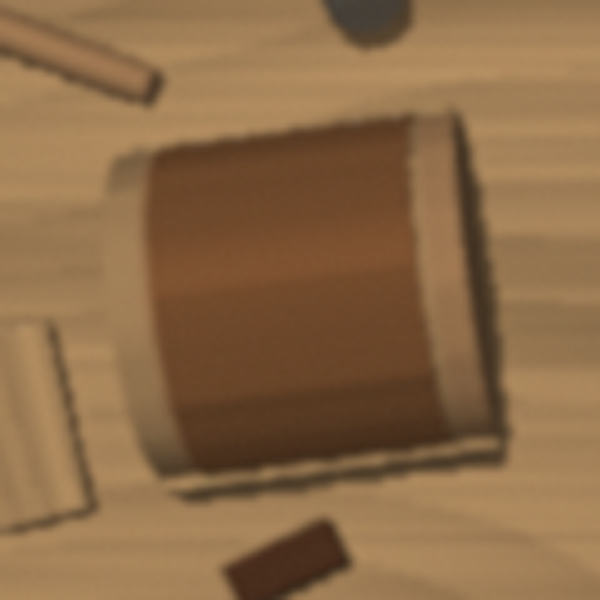

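Side-view foot corners give a former yaw of about 6°, the top view 7–8° (front foot edge (180,495)–(505,455) in the crop). I'll use 6.8°, with the crown at (0.5545, 0.272).

Call:
move_arm(series="2 -5.5 0 0 -1;4 -11 0 0 -1;6 -16.5 0 -2 -1;8 -22 0 -4 -1;10 -27.5 2 -5.7 -1;11.5 -33 4 -5.7 -1;13 -38.5 6 -5.7 -1;13.7 -43.7 8 -5.7 -1")

```text
time_s: 26.48
position: [0.552, 0.2724, 0.3676]
tool_rot: [[0.993, 0.115, 0.013], [0.115, -0.993, -0.009], [0.012, 0.01, -1.0]]
ft_force: [-0.0, -0.5, -5.9]
grip_width: 0.0492
gripper_force: 84.4
```

Call:
move_arm(series="0 0 5 0 -1;0 0 10 0 -1;0 0 12 0 -1;0 0 12 0 -1;0 0 12 0 -1")

```text
time_s: 27.1
position: [0.5533, 0.2704, 0.2504]
tool_rot: [[0.993, 0.116, 0.016], [0.116, -0.993, -0.008], [0.015, 0.01, -1.0]]
ft_force: [0.9, -0.7, -6.3]
grip_width: 0.0487
gripper_force: 84.2
```

```bash
python3 h.py .5545,.2725,.25 .5545,.2725,.17; python3 w.py; python3 - <<'E'
from loc import *
for c in("top","side"):
    print(c,[(np.round(e["point"],3).tolist(),round(e["score"],2)) for e in spotter.mark_of("block_a",c)])
    print(c,[(np.round(e["point"],3).tolist(),round(e["score"],2)) for e in spotter.find_in("block_a",c)])
cv2.imwrite("pics/f2.png",cv2.resize(C["side"]["pixels"][150:330,130:310],None,fx=3.3,fy=3.3,interpolation=cv2.INTER_CUBIC))
E
```

```text
t 27.1 p [0.5533 0.2704 0.2504] q [15.3 27.7 61.5 -0.7 90.  98.6] tilt fwd 0.9 lat -0.4 yaw y-axis -83.3 ft [ 0.9 -0.7 -6.3] w 0.0487
.5545,.2725,.25 [ 0.1 -0.2  0. ]
.5545,.2725,.17 [ 0.  -0.3  8. ]
[-0.1  0.1 -5.8] [0.54 0.49 0.5 ] [ 0.002  0.027 -0.009] [0.5526 0.271  0.2498] 0.04887792265720392
top [([0.725, -0.04, -0.002], 0.87), ([0.578, -0.27, 0.073], 0.86), ([0.427, -0.365, -0.002], 0.82), ([0.314, 0.159, 0.002], 0.69), ([0.576, -0.162, 0.073], 0.64), ([0.255, -0.224, 0.001], 0.63), ([0.552, 0.271, 0.234], 0.5)]
top [([0.425, -0.359, 0.043], 0.96), ([0.256, -0.22, 0.044], 0.93), ([0.718, -0.038, 0.043], 0.92), ([0.554, -0.156, 0.11], 0.68), ([0.53, 0.274, 0.281], 0.64), ([0.312, 0.154, 0.046], 0.6), ([0.555, -0.261, 0.105], 0.59), ([0.468, -0.222, 0.025], 0.44)]
side [([0.547, 0.272, 0.233], 0.88), ([0.578, -0.273, 0.074], 0.71), ([0.578, -0.158, 0.075], 0.65), ([0.725, -0.04, -0.0], 0.62), ([0.315, 0.158, 0.0], 0.62)]
side [([0.718, -0.024, 0.042], 0.85), ([0.558, -0.14, 0.107], 0.76), ([0.522, 0.283, 0.268], 0.66), ([0.554, -0.251, 0.092], 0.57), ([0.307, 0.169, 0.042], 0.56)]
```

View pics/f2.png

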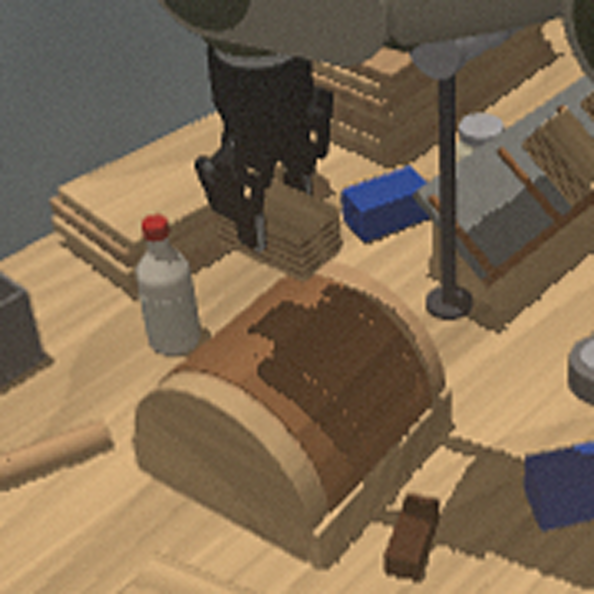

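The block hangs level above the crown (block at (290,225)). The detected origin and the wrist moment agree that it is centred within a few mm of the TCP, so I'll lower.

Call:
move_arm(series="0.2 -0.1 3 0 -1;0.2 -0.1 6 0 -1;0.2 -0.1 7.5 0 -1;0.2 -0.1 8.2 0 -1;0.2 -0.1 8.2 0 -1;0.2 -0.1 8.2 0 -1")

```text
time_s: 28.45
position: [0.5558, 0.2717, 0.1681]
tool_rot: [[0.993, 0.118, 0.016], [0.118, -0.993, -0.008], [0.015, 0.01, -1.0]]
ft_force: [-0.3, 0.2, -6.3]
grip_width: 0.049
gripper_force: 84.2
```

Call:
move_arm(series="0 0 0.1 0 -1;0 0 0.2 0 -1;0 0 0.3 0 -1;0 0 0.4 0 -1")

```text
time_s: 28.95
position: [0.5554, 0.2715, 0.163]
tool_rot: [[0.993, 0.118, 0.014], [0.118, -0.993, -0.008], [0.013, 0.01, -1.0]]
ft_force: [0.2, -0.9, -5.5]
grip_width: 0.0487
gripper_force: 84.2
```

```bash
python3 h.py .5545,.2725,.16
```

```text
t 28.95 p [0.5554 0.2715 0.163 ] q [15.4 31.4 69.6 -0.7 78.4 98.8] tilt fwd 0.8 lat -0.5 yaw y-axis -83.3 ft [ 0.2 -0.9 -5.5] w 0.0487
.5545,.2725,.16 [-0.1 -0.1  0.3]
```

Call:
move_arm(series="0 0 0.1 0 -1;0 0 0.1 0 -1")

```text
time_s: 29.2
position: [0.5554, 0.2715, 0.1619]
tool_rot: [[0.993, 0.117, 0.014], [0.118, -0.993, -0.008], [0.013, 0.01, -1.0]]
ft_force: [0.7, 0.4, -7.0]
grip_width: 0.0485
gripper_force: 84.2
```

Call:
move_arm(series="0 0 0.1 0 -1;0 0 0.1 0 -1")

```text
time_s: 29.45
position: [0.5555, 0.2715, 0.1612]
tool_rot: [[0.993, 0.117, 0.014], [0.118, -0.993, -0.008], [0.013, 0.01, -1.0]]
ft_force: [-1.1, -0.0, -5.0]
grip_width: 0.0487
gripper_force: 84.5
```

Call:
move_arm(series="0 0 0.05 0 -1;0 0 0.05 0 -1")

```text
time_s: 29.7
position: [0.5555, 0.2715, 0.1611]
tool_rot: [[0.993, 0.118, 0.015], [0.118, -0.993, -0.008], [0.014, 0.01, -1.0]]
ft_force: [-1.3, -0.0, -0.6]
grip_width: 0.0491
gripper_force: 85.2
```

Contact: the former now carries the block's weight. I'll release gradually.

Call:
move_arm(series="0 0 0 0 -1;0 0 0 0 -1", force=20)

```text
time_s: 29.95
position: [0.5556, 0.2715, 0.1611]
tool_rot: [[0.993, 0.117, 0.015], [0.118, -0.993, -0.008], [0.014, 0.01, -1.0]]
ft_force: [-2.2, -0.9, 4.1]
grip_width: 0.0485
gripper_force: 85.5
```

Call:
move_arm(series="0 0 0 0 0.2;0 0 0 0 0.22;0 0 0 0 0.25;0 0 0 0 0.3;0 0 0 0 0.35;0 0 0 0 0.4")

```text
time_s: 30.7
position: [0.5554, 0.2715, 0.1606]
tool_rot: [[0.993, 0.118, 0.014], [0.118, -0.993, -0.008], [0.013, 0.01, -1.0]]
ft_force: [-0.1, -0.4, 0.5]
grip_width: 0.0594
gripper_force: 0.0
```

```bash
python3 h.py; python3 - <<'E'
from loc import *
for c in("top","side"):
    print(c,[(np.round(e["point"],3).tolist(),round(e["score"],2)) for e in spotter.mark_of("block_a",c) if e["point"][1]>.2])
a=C["side"]["pixels"][150:330,130:310];cv2.imwrite("pics/f3.png",cv2.resize(a,None,fx=3.3,fy=3.3,interpolation=cv2.INTER_CUBIC))
E
```

```text
t 30.7 p [0.5554 0.2715 0.1606] q [15.4 31.5 69.8 -0.7 78.  98.8] tilt fwd 0.8 lat -0.5 yaw y-axis -83.3 ft [-0.1 -0.4  0.5] w 0.0594
top []
side [([0.551, 0.272, 0.147], 0.65)]
```

View pics/f3.png

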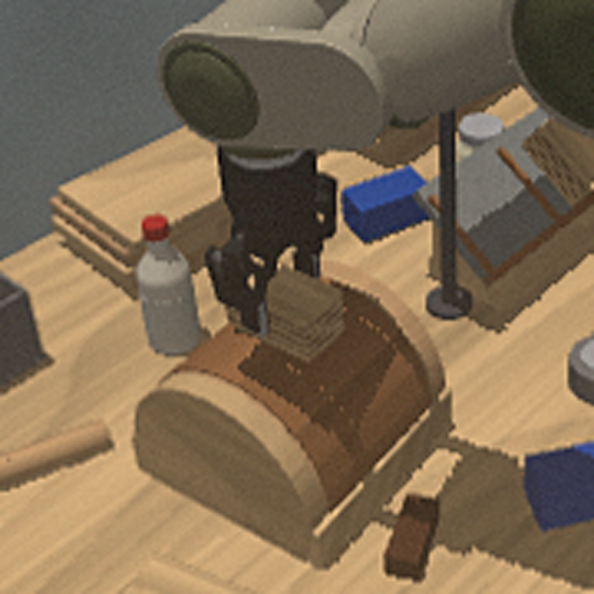

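The block sits level on the crown (305,310), with the fingers 10 mm wider than the block. I'll open a bit more and rise.

Call:
move_arm(series="0 0 0 0 0.6;0 0 0 0 0.7;0 0 0 0 0.7;0 0 -1 0 0.7;0 0 -3 0 0.7;0 0 -7 0 0.7;0 0 -12 0 0.7;0 0 -18 0 0.7")

```text
time_s: 31.9
position: [0.5524, 0.2728, 0.3424]
tool_rot: [[0.993, 0.117, 0.013], [0.118, -0.993, -0.009], [0.012, 0.01, -1.0]]
ft_force: [1.9, 0.3, -0.2]
grip_width: 0.0724
gripper_force: 0.0
```

Call:
move_arm(series="-5 0 0 0 0.7;-10 0 0 0 0.7;-15 4 0 0 0.7;-18 9 0 0 0.7;-20 14 0 0 0.7;-20 18 0 0 0.7;-20 18 0 0 0.7;-20 18 0 0 0.7")

```text
time_s: 32.9
position: [0.3754, 0.071, 0.3402]
tool_rot: [[0.993, 0.117, 0.015], [0.117, -0.993, -0.008], [0.014, 0.01, -1.0]]
ft_force: [0.6, -0.1, -0.2]
grip_width: 0.0727
gripper_force: 0.0
```

```bash
python3 h.py; python3 - <<'E'
from loc import *
for c in("top","side"):
    print(c,[(np.round(e["point"],3).tolist(),round(e["score"],2)) for e in spotter.mark_of("block_a",c)])
a=C["top"]["pixels"][140:260,150:270];b=C["side"]["pixels"][190:310,170:290];cv2.imwrite("pics/f4.png",cv2.resize(np.hstack([a,b]),None,fx=3.3,fy=3.3,interpolation=cv2.INTER_CUBIC))
E
```

```text
t 32.9 p [0.3754 0.071  0.3402] q [-6.9  0.1 84.5 -0.4 94.5 76.3] tilt fwd 0.8 lat -0.5 yaw y-axis -83.3 ft [ 0.6 -0.1 -0.2] w 0.0727
top [([0.259, -0.226, -0.001], 0.94), ([0.553, 0.27, 0.147], 0.84), ([0.578, -0.16, 0.073], 0.83), ([0.428, -0.364, -0.003], 0.79), ([0.726, -0.036, 0.002], 0.74), ([0.579, -0.268, 0.071], 0.67), ([0.313, 0.162, 0.001], 0.57)]
side [([0.73, -0.035, 0.002], 0.87), ([0.581, -0.156, 0.08], 0.85), ([0.578, -0.271, 0.073], 0.84), ([0.551, 0.276, 0.146], 0.83), ([0.256, -0.222, 0.001], 0.79), ([0.428, -0.363, -0.006], 0.77), ([0.316, 0.159, -0.0], 0.65)]
```

View pics/f4.png

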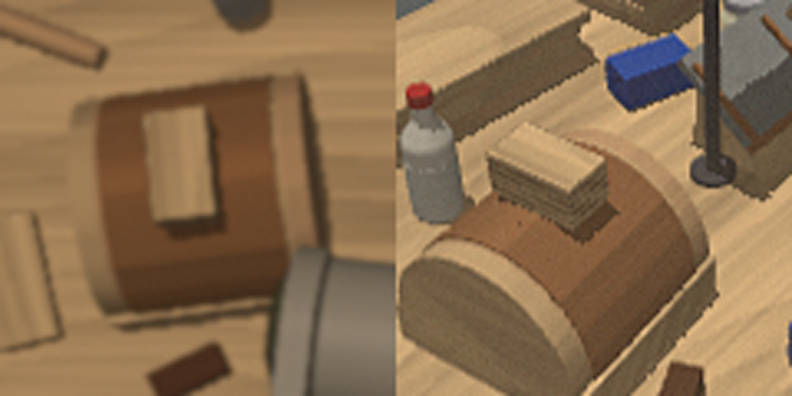

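The block rests level and square on the crown (about (182,165) left, (548,175) right), and the plain blocks are in place. Handing in.

```bash
python3 -c "
from rig import order
print(order.close_job())"
```

```text
the job is handed in; nothing more can be done
None
```

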